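# Register a heat sink against the fixture stops

### The arm

A 6-joint arm with a two-finger parallel gripper is mounted at the origin on the work surface. World frame = base frame: x ahead of the robot, y to its left, z up, the work surface at z = 0. Lengths are in m, angles in rad, forces in N, time in s.
With the tool pointing down it reaches from about 0.3 to 0.825 m from the base axis. Payload 5.4 kg.
Tool frame: the origin (TCP) lies on the centre line of the jaws, within the pads' length; the fingertips stand 17 mm ahead of it and the grasp point (between the pads) lies 2 mm behind it (nose_length is the distance from the TCP to the fingertips, in m); x points along the fingers, y is the direction in which the jaws open and shut, and the axes are right-handed (so a half turn about x gives the same grasp; the last joint's range is limited). The gripper opens to 92 mm and grips with 3 to 60 N. Pads are 20 mm wide; open, the fingers measure 128 mm over their backs; the gripper's body (75 mm by 189 mm) begins 69 mm behind the grasp point.
Start: joints at [0.907, 0.158, 1.597, -0, 1.386, -0.21], TCP at [0.252, 0.517, 0.232] pointing down, gripper open.
Joint ranges: [-2.91, 2.91], [-0.94, 2.29], [0.18, 2.7], [-1.29, 4.43], [0.17, 2.64], [-3, 3]. Speed limits (rad/s): [2.57, 2.57, 3.14, 3.14, 3.14, 3.14].

### API

Orientations are given as a unit quaternion [x, y, z, w].
In Python, from workcell import sense, read_camera, hand_in, boxes_of, regions_of, nose_length gives the robot as it stands. The module is installed in compiled form; this text tells all that it offers.
- The arm moves only by the tool servo_tool, never from a script. Its argument "targets" is one flat list of numbers, 7 for each row, row after row: the shift along the tool's x, y, z in m, then the turn, a rotation vector about the tool's x, y, z in rad, then the opening, from 0 (shut) to 1 (fully open). A call has 1 to 10 rows; each row shifts and turns the pose as measured when the row begins, along the tool's axes as they then stand; what a row does not reach is not made up. A row lasts 1/8 s, in which the tool goes at most 62.5 mm and 10.7 degrees, less where a joint would pass 70% of its speed; a pose out of reach is approached as far as the arm can. A call is refused whole if a number of a shift passes 0.0625 or a number of a turn 0.188, either way. A call with a gripper value outside its range is refused whole. The fingers move at their own pace and stop on an object; "newtons" is the grip in N (left out, the last holds). Time passes only in rows, so rows that do not move let the fingers close. It gives the time, the measured TCP pose, the force and the opening at its end, in the units of the state.
- sense(): the state, without advancing time (a new reading comes with each control period).
- read_camera(name): name is "scene" or "top" or "wrist"; returns a dict with "img" (384x512x3 uint8, red, green, blue), "depth" (384x512 float32, m along the optical axis (not along the pixel's ray), 0 where there is no reading), "mtx" (3x3 intrinsics, pixels), "k1" (the pictures are not rectified: a ray, as slopes to the right and down, at radius r is drawn at 1 + k1 r^2 times it, then the intrinsics apply), "position" and "rotation" of the camera in the world; the wrist camera has in their place "T_tool_cam" (4x4, takes a point from camera to tool coordinates, whose origin is the TCP and whose axes are the tool frame's). Camera axes: x right, y down, z forward; pixel columns grow to the right and rows downward; lengths in m; the calibration is good to about 2 mm. A picture is of the moment at which its call begins: read the wrist's pose just before it.
- hand_in(): hands the job in, once; it reports no verdict.
Trained networks look in a picture, given as the dict that the camera call returned (one of the last four; its "shot" number tells which), for a name from the list of things; names that differ only in an ending like _2 or _b are one class to them, and where a whole thing is asked for, a point or a joint stands for the part that bears it (a point fixed in the world has none). Each returns a list of dicts, best first, with "conf" (0 to 1); they miss things now and then, are a little off and sometimes report something else, mostly with a low value. They report only what shows in the picture. A call takes as long as a camera call. They do not tell look-alikes from the thing itself.
- boxes_of(query, picture): "position" ([column, row] in pixels, amid what is visible of it).
- regions_of(query, picture): "pixels" (384x512 bool, what is visible of it) and "position" ([column, row] in pixels, amid what is visible of it).
The state is a dict: "time": time; "qpos": joint angles; "qvel": joint speeds; "joint_efforts": joint torques, N m; "tool_pos": TCP position; "orientation": TCP orientation; "wrist_force": force on the tool from outside, world axes, zero at the start; "torque": the same for the moment, N m; "width": opening from 0.0 (shut) to 1.0 (fully open).
Only numpy, scipy, OpenCV 4.12 (cv2) and the standard library are available. Lean on these libraries where they do the work, as an engineer would, in place of code of your own. Each camera call takes 0.05 s, during which the arm holds its last target. There are 200 camera calls.

### The job

On the dark plate lie two finned aluminium heat sinks, one on each side of the centre stop. Slide the longer one along the plate, without lifting it off, until its long side lies along the back rail and its end is up against the centre stop. Leave the shorter heat sink where it lies.

Things in the scene. Friction and masses are not known exactly. Their poses are not given: they have to be found in the camera images.
- long_sink_mid (a point): Longer finned aluminium heat sink, loose on the plate, fins up: 90 mm long (y axis), 50 mm wide (x), 28 mm high, 0.18 kg, slides freely. Point: its centre, 14 mm above its underside. Six fins run its whole length, so its long sides are flat. Starts on either side of the centre stop, 20 to 65 mm from rail and 25 to 65 mm from stop, turned up to 17 degrees.
- short_sink_mid (a point): Shorter finned heat sink of the same profile, 50 mm long (y axis), 50 mm wide (x), 28 mm high, loose on the plate on the other side of the centre stop; to be left alone. Point: its centre, 14 mm above its underside.
- fixture: Dark steel plate 6 mm thick, fixed to the bench, with bright steel stops forming a T. x points away from the robot to the back rail (turned up to 11 degrees), y along the rail, z up. Origin: on the bench, below the T's joint. Plate: x -190 to +35 mm, y -215 to +215 mm, top at z = 6 mm. A white black-lidded jar (32 mm across, 28 mm high) stands on it near x = -160, y = 0 mm.
- stop_joint (a point): The T's joint, on the plate's top; axes as the fixture's. Back rail: front face at x = 0, y -200 to +200 mm, 14 mm high, 22 mm thick. Centre stop: faces at y = -8 and +8 mm, from the rail to x = -61 mm, 14 mm high. In its place the long heat sink's centre is at x = -25 mm and y = +53 or -53 mm (the side it started on), its y axis along the rail.
Not all that is in view belongs to the job. Leave any orange look-alike of the part that bears long_sink_mid alone.

How it is judged:
At the end, for the whole second after the job is handed in: The long heat sink lies flat on the plate in the corner between back rail and centre stop: within 12 mm of touching each of the two, and parallel to the rail within 10 degrees; the short heat sink is within 20 mm of where it started (x of long_sink_mid in the frame of fixture between -0.037 and -0.015 m and (y of long_sink_mid in the frame of fixture between 0.043 and 0.065 m or y of long_sink_mid in the frame of fixture between -0.065 and -0.043 m) and z of long_sink_mid in the frame of fixture below 0.025 m and angle between the y axis of long_sink_mid and the y axis of fixture, either way round below 0.175 rad and angle between long_sink_mid's own z axis and vertical below 0.15 rad and distance of short_sink_mid from where it was at the start of the episode below 0.02 m).
It fails at once if the long heat sink is lifted more than 10 mm off the plate (z of long_sink_mid in the frame of fixture above 0.03 m).
It fails at once if the short heat sink is moved by more than 20 mm (distance of short_sink_mid from where it was at the start of the episode above 0.02 m).
It also fails if it takes over 38 s, if anything falls off the work surface, if the arm or the gripper's body presses on something with over 40 N, if the wrist force passes 120 N, or if a joint passes its speed limit or range.

## Working session

There is one attempt and no reset: what is moved stays moved. The work goes in short steps, Python scripts to look and compute and a tool call to move; the robot and the scene stay as the last step left them, time stands still between calls to the robot, and variables do not carry over. Pictures are saved under pics/ and viewed, about 8 in all and at most 12, crops included, and the job is handed in when it is done.

Besides the shell and the picture viewer there is one more tool, called after "Call:" by a JSON object that holds its "fn" and its "kwargs". servo_tool: Moves the arm, as the interface text tells. Its arguments: {"type":"object","properties":{"targets":{"type":"array","items":{"type":"number"}},"newtons":{"type":"number"}},"required":["targets"]}

```bash
mkdir -p pics
cat > h.py <<'E'
import numpy as np, cv2
from scipy.spatial.transform import Rotation as R
from workcell import *
def cloud(p, s=None):
    K=p["mtx"];h,w=p["depth"].shape
    u,v=np.meshgrid(np.arange(w),np.arange(h))
    d=np.array([(u-K[0,2])/K[0,0],(v-K[1,2])/K[1,1]]);o=d.copy()
    for _ in range(8): o=d/(1+p["k1"]*(o**2).sum(0))
    z=p["depth"]; X=np.stack([o[0]*z,o[1]*z,z],-1)
    if "T_tool_cam" in p:
        T=np.array(p["T_tool_cam"]); X=X@T[:3,:3].T+T[:3,3]
        return X@R.from_quat(s["orientation"]).as_matrix().T+s["tool_pos"]
    Rm=np.array(p["rotation"]); 
    if Rm.shape!=(3,3): Rm=R.from_quat(Rm).as_matrix()
    return X@Rm.T+np.array(p["position"])
E
python3 - <<'E'
from h import *
s=sense();print(s["time"],s["tool_pos"],s["orientation"],R.from_quat(s["orientation"]).as_matrix().round(3).tolist(),nose_length)
ims=[]
for n in["top","scene"]:
    p=read_camera(n);C=cloud(p);ims.append(p["img"])
    np.savez(n,C=C,img=p["img"])
    for q in["long_sink_mid","short_sink_mid","fixture"]:
        for r in regions_of(q,p)[:4]:
            m=r["pixels"]&(p["depth"]>0);P=C[m]
            print(n,q,round(r["conf"],2),np.round(r["position"]),m.sum(),np.median(P,0).round(3),p["img"][m].mean(0).round())
            if q!="fixture" and len(P)>20:
                T=P[P[:,2]>np.percentile(P[:,2],90)-.012]
                rc=cv2.minAreaRect((T[:,:2]*1000).astype(np.float32));print("   ",np.percentile(P[:,2],[5,50,95]).round(3),rc)
for n,i in zip(["top","scene"],ims): cv2.imwrite(f"pics/{n}0.png",cv2.resize(i[:,:,::-1],(768,576)))
E
```

```text
0.0 [0.25172522 0.51632723 0.23062246] [ 0.15848568  0.6892589  -0.15965727  0.68870459] [[-0.001, 0.438, 0.899], [-0.001, 0.899, -0.438], [-1.0, -0.002, -0.0]] 0.017
top long_sink_mid 0.97 [281. 202.] 1379 [0.529 0.019 0.024] [183. 188. 186.]
    [0.012 0.024 0.035] ((527.5809936523438, 19.155303955078125), (50.314849853515625, 88.11334991455078), 3.2379040718078613)
top long_sink_mid 0.91 [164. 274.] 1470 [0.393 0.224 0.01 ] [210. 144.  79.]
    [0.004 0.01  0.029] ((393.26214599609375, 223.51121520996094), (50.318946838378906, 89.39340209960938), 17.63618278503418)
top long_sink_mid 0.9 [173. 154.] 1415 [0.613 0.227 0.021] [166. 102.  54.]
    [0.006 0.021 0.029] ((614.82177734375, 228.03982543945312), (51.95511245727539, 90.18285369873047), 23.683441162109375)
top long_sink_mid 0.89 [265.  95.] 1154 [0.731 0.052 0.009] [194. 119.  61.]
    [0.005 0.009 0.029] ((730.83935546875, 53.260337829589844), (86.82613372802734, 49.65943145751953), 12.439833641052246)
top short_sink_mid 0.68 [390. 203.] 767 [ 0.531 -0.187  0.016] [191. 196. 193.]
    [0.011 0.016 0.035] ((531.5564575195312,
[... 347 characters left out ...]
45556640625)
scene long_sink_mid 0.82 [329. 181.] 742 [0.623 0.217 0.019] [206. 110.  12.]
    [0.004 0.019 0.029] ((617.7918701171875, 230.30999755859375), (50.83755111694336, 92.94593048095703), 23.111900329589844)
scene long_sink_mid 0.79 [233. 198.] 1048 [0.538 0.01  0.03 ] [167. 180. 173.]
    [0.01  0.03  0.035] ((530.0512084960938, 18.536649703979492), (52.956722259521484, 91.97203063964844), 3.3713555335998535)
scene long_sink_mid 0.7 [263. 138.] 622 [0.403 0.216 0.024] [202. 101.  12.]
    [0.004 0.024 0.03 ] ((394.27984619140625, 225.82298278808594), (52.1954231262207, 93.7175521850586), 17.37410545349121)
scene fixture 0.73 [184. 238.] 14409 [ 0.563 -0.123  0.007] [119. 127. 130.]
```

View pics/top0.png

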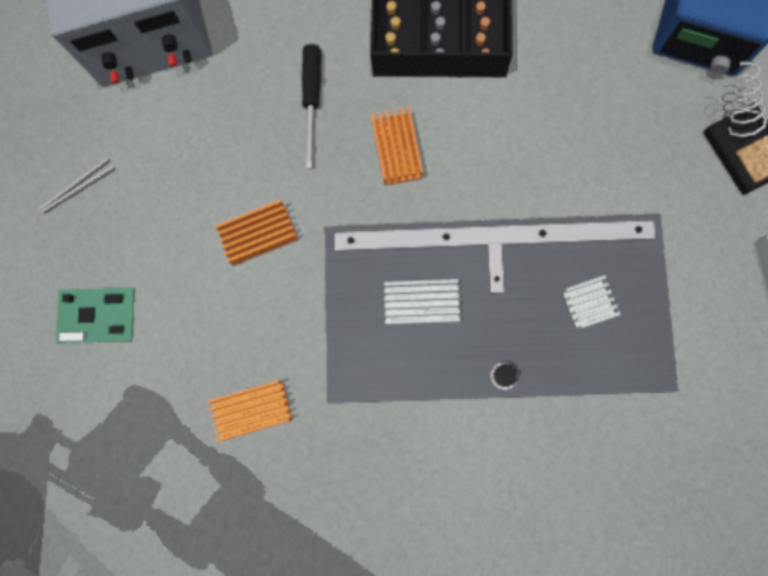

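Run:
```python
import numpy as np,cv2
d=np.load("top.npz");C=d["C"];
# rail/stop: height 6+14=20mm
m=(abs(C[...,2]-.020)<.005)&(C[...,0]>.35)&(C[...,0]<.75)&(C[...,1]<.16)&(C[...,1]>-.4)
n,l,st,ce=cv2.connectedComponentsWithStats(m.astype(np.uint8))
for i in range(1,n):
    if st[i,4]>80:
        P=C[l==i];print(i,st[i],P.mean(0).round(4),cv2.minAreaRect((P[:,:2]*1000).astype(np.float32)))
v=(m*255).astype(np.uint8);cv2.imwrite("pics/mask.png",np.hstack([cv2.resize(d["img"][90:330,200:480,::-1],None,fx=1.4,fy=1.4),cv2.merge([cv2.resize(v[90:330,200:480],None,fx=1.4,fy=1.4)]*3)]))
```

```text
7 [474  91  30  37 544] [ 0.7216 -0.3807  0.0213] ((714.4405517578125, -375.85101318359375), (71.03132629394531, 47.51783752441406), 0.6915459632873535)
43 [ 223  147  213   49 2795] [ 0.6107 -0.072   0.0194] ((585.2353515625, -73.44911193847656), (83.74646759033203, 399.7025146484375), 3.2529196739196777)
```

View pics/mask.png

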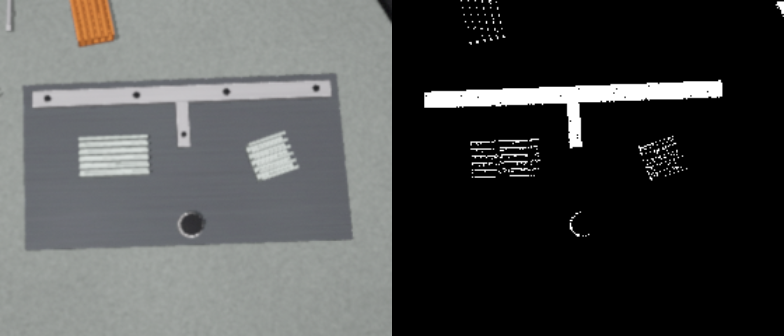

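Call:
{"fn": "servo_tool", "kwargs": {"targets": [0, 0, 0, -0.17, 0, 0, 0.35, 0, 0, 0, -0.17, 0, 0, 0.35, 0, 0, 0, -0.17, 0, 0, 0.35, 0, 0, 0, 0, 0, 0, 0.35]}}

```text
time: 0.9
tool_pos: [0.252, 0.5167, 0.2314]
orientation: [-0.025, 0.707, 0.025, 0.707]
wrist_force: [0.7, 0.2, 1.0]
width: 0.589
```

The crop shows the chosen silver long sink left of the stop. In the 768-px picture it is at (422,302). The orange look-alikes are at (250,410), (257,232) and (398,147), and the short silver one is at (592,302). The mask shows the T cleanly, giving a joint near (0.605,-0.072) and a yaw of 3.25°. Next I move above the near side of the long sink.

Call:
{"fn": "servo_tool", "kwargs": {"targets": [0, -0.051, 0.0194, 0, 0, 0, 0.35, 0, -0.051, 0.0194, 0, 0, 0, 0.35, 0, -0.051, 0.0194, 0, 0, 0, 0.35, 0, -0.051, 0.0194, 0, 0, 0, 0.35, 0, -0.051, 0.0194, 0, 0, 0, 0.35, 0, -0.051, 0.0194, 0, 0, 0, 0.35, 0, -0.051, 0.0194, 0, 0, 0, 0.35, 0, -0.051, 0.0194, 0, 0, 0, 0.35, 0, -0.051, 0.0194, 0, 0, 0, 0.35, 0, -0.051, 0.0194, 0, 0, 0, 0.35]}}

```text
time: 2.15
tool_pos: [0.4801, 0.0061, 0.2333]
orientation: [-0.014, 0.704, 0.015, 0.71]
wrist_force: [-0.2, 0.4, -0.6]
width: 0.348
```

```bash
cat >> h.py <<'E'
O=np.array([.6047,-.0723]);A=np.deg2rad(3.25);F=np.array([[np.cos(A),np.sin(A)],[-np.sin(A),np.cos(A)]])
def fx(p): return F@(np.asarray(p)[:2]-O)
def tool():
    s=sense();M=R.from_quat(s["orientation"]).as_matrix()
    print("t",s["time"],"tcp fixture mm",(fx(s["tool_pos"])*1e3).round(1),"z",(s["tool_pos"][2]*1e3).round(1),"tooly yaw deg rel",np.rad2deg(np.arctan2(M[1,1],M[0,1])).round(2)-93.25,"xaxis",M[:,0].round(3),"f",np.round(s["wrist_force"],1),s["width"]);return s
def sinks(n="top",show=None):
    s=sense();p=read_camera(n);C=cloud(p,s)
    for q in["long_sink_mid","short_sink_mid"]:
        for r in regions_of(q,p)[:5]:
            m=r["pixels"]&(p["depth"]>0);c=p["img"][m].mean(0)
            if m.sum()<50 or c[0]-c[2]>40: continue
            P=C[m];T=P[P[:,2]>.018]
            rc=cv2.minAreaRect((T[:,:2]*1000).astype(np.float32))
            print(q,round(r["conf"],2),"fixture",(fx(np.array(rc[0])/1e3)*1e3).round(1),np.round(rc[1],1),"ang rel",round(rc[2]-3.25,1),"ztop",np.percentile(P[:,2],95).round(4))
    if show: cv2.imwrite("pics/"+show,p["img"][:,:,::-1])
E
python3 -c "
from h import *
tool();sinks(show='top1.png')"
```

```text
t 2.15 tcp fixture mm [-119.9   85.4] z 233.3 tooly yaw deg rel -0.9399999999999977 xaxis [ 0.008  0.002 -1.   ] f [-0.2  0.4 -0.6] 0.3484582994932968
short_sink_mid 0.68 fixture [-118.5  -55.7] [ 28.7 183. ] ang rel 24.8 ztop 0.0366
```

Call:
{"fn": "servo_tool", "kwargs": {"targets": [0.0, 0.01, -0.01, -0.016, 0, 0, 0.35, 0.05, 0, 0, 0, 0, 0, 0.35, 0.05, 0, 0, 0, 0, 0, 0.35, 0.05, 0, 0, 0, 0, 0, 0.35, 0, 0, 0, 0, 0, 0, 0.35]}}

```text
time: 2.92
tool_pos: [0.4672, 0.0252, 0.0815]
orientation: [-0.02, 0.703, 0.022, 0.71]
wrist_force: [0.9, -0.1, -0.0]
width: 0.348
```

```bash
python3 -c "
from h import *
tool();sinks('scene')"
```

```text
t 2.925 tcp fixture mm [-131.8  105.2] z 81.5 tooly yaw deg rel 0.1700000000000017 xaxis [ 0.009  0.003 -1.   ] f [ 0.9 -0.1 -0. ] 0.34813445951297595
long_sink_mid 0.84 fixture [-68.9  94.8] [52.8 91.1] ang rel 0.1 ztop 0.0352
short_sink_mid 0.71 fixture [ -76.8 -111.3] [53.2 51.7] ang rel 16.7 ztop 0.0346
```

Call:
{"fn": "servo_tool", "kwargs": {"targets": [0.03, -0.01, 0, 0, 0, 0, 0.35, 0.022, 0, 0, 0, 0, 0, 0.35, 0, 0, 0, 0, 0, 0, 0.35]}}

```text
time: 3.45
tool_pos: [0.4819, 0.0125, 0.043]
orientation: [-0.023, 0.693, 0.02, 0.72]
wrist_force: [-0.1, -0.4, 0.3]
width: 0.349
```

```bash
python3 -c "
from h import *
tool()"
```

```text
t 3.45 tcp fixture mm [-117.8   91.6] z 43.0 tooly yaw deg rel 0.20000000000000284 xaxis [ 0.038 -0.003 -0.999] f [-0.1 -0.4  0.3] 0.3492537857226497
```

Call:
{"fn": "servo_tool", "kwargs": {"targets": [0.0, 0, -0.004, 0, 0.038, 0, 0.35, 0.014, 0.002, 0, 0, 0, 0, 0.35, 0, 0, 0, 0, 0, 0, 0.35]}}

```text
time: 3.82
tool_pos: [0.4824, 0.0138, 0.0341]
orientation: [-0.024, 0.703, 0.019, 0.71]
wrist_force: [-0.2, 0.5, -0.6]
width: 0.35
```

```bash
python3 -c "
from h import *
tool();sinks('scene')"
```

```text
t 3.825 tcp fixture mm [-117.2   92.9] z 34.1 tooly yaw deg rel 0.21999999999999886 xaxis [ 0.01  -0.008 -1.   ] f [-0.2  0.5 -0.6] 0.35048426762165164
long_sink_mid 0.76 fixture [-77.2  95. ] [69.7 92. ] ang rel 0.4 ztop 0.0353
short_sink_mid 0.59 fixture [ -76.6 -111.2] [52.7 51.5] ang rel 16.3 ztop 0.0347
```

Call:
{"fn": "servo_tool", "kwargs": {"targets": [0.003, 0.002, 0.008, 0, 0, 0, 0.35, 0, 0, 0.01, 0, 0, 0, 0.35, 0, 0, 0.01, 0, 0, 0, 0.35, 0, 0, 0.01, 0, 0, 0, 0.35, 0, 0, 0.006, 0, 0, 0, 0.35]}}

```text
time: 4.6
tool_pos: [0.5295, 0.0184, 0.032]
orientation: [-0.024, 0.703, 0.018, 0.71]
wrist_force: [-2.0, -0.4, 0.7]
width: 0.352
```

```bash
python3 -c "
from h import *
tool();sinks('scene')"
```

```text
t 4.6 tcp fixture mm [-70.   94.8] z 32.0 tooly yaw deg rel 0.20999999999999375 xaxis [ 0.01  -0.008 -1.   ] f [-2.  -0.4  0.7] 0.3517538820206372
short_sink_mid 0.91 fixture [ -77.3 -111. ] [54.5 52.2] ang rel 16.7 ztop 0.0346
```

Call:
{"fn": "servo_tool", "kwargs": {"targets": [0, 0, 0.004, 0, 0, 0, 0.35, 0, 0, 0.003, 0, 0, 0, 0.35, 0, 0, 0.002, 0, 0, 0, 0.35]}}

```text
time: 5.12
tool_pos: [0.5376, 0.019, 0.0319]
orientation: [-0.024, 0.704, 0.019, 0.71]
wrist_force: [-1.4, 0.3, 0.5]
width: 0.35
```

```bash
python3 -c "
from h import *
tool();sinks('scene',show='s2.png')"
```

```text
t 5.125 tcp fixture mm [-61.8  95. ] z 31.9 tooly yaw deg rel 0.20000000000000284 xaxis [ 0.009 -0.008 -1.   ] f [-1.4  0.3  0.5] 0.35028770442932294
long_sink_mid 0.69 fixture [-28.2  94.1] [93.6 62.4] ang rel 84.5 ztop 0.0353
short_sink_mid 0.71 fixture [ -75.8 -111.3] [51.4 51.4] ang rel 16.8 ztop 0.0347
```

View pics/s2.png

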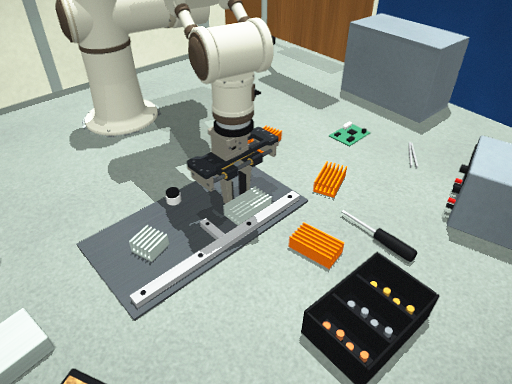

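The gripper is behind the silver sink at about (248,205), which is now near the rail. The short sink at (150,243) has not moved. I push on in 2 mm steps until the force rises.

Call:
{"fn": "servo_tool", "kwargs": {"targets": [0, 0, 0.002, 0, 0, 0, 0.35, 0, 0, 0.002, 0, 0, 0, 0.35, 0, 0, 0, 0, 0, 0, 0.35]}}

```text
time: 5.65
tool_pos: [0.5416, 0.0194, 0.0319]
orientation: [-0.024, 0.704, 0.019, 0.71]
wrist_force: [-0.9, -0.6, 1.3]
width: 0.353
```

```bash
python3 -c "
from h import *
tool()"
```

```text
t 5.65 tcp fixture mm [-57.8  95.1] z 31.9 tooly yaw deg rel 0.20000000000000284 xaxis [ 0.009 -0.008 -1.   ] f [-0.9 -0.6  1.3] 0.35258081656059415
```

Call:
{"fn": "servo_tool", "kwargs": {"targets": [0, 0, 0.002, 0, 0, 0, 0.35, 0, 0, 0.002, 0, 0, 0, 0.35, 0, 0, 0, 0, 0, 0, 0.35]}}

```text
time: 6.02
tool_pos: [0.5417, 0.0196, 0.0311]
orientation: [-0.024, 0.707, 0.019, 0.706]
wrist_force: [-0.1, 0.7, -0.3]
width: 0.351
```

Call:
{"fn": "servo_tool", "kwargs": {"targets": [0, 0, -0.025, 0, 0, 0, 0.35, -0.05, 0, -0.01, 0, 0, 0, 0, -0.02, 0.03, 0, 0, 0, 0, 0, 0, 0.05, 0.02, 0, 0, 0, 0, 0, 0.02, 0.025, 0, 0, 0, 0, 0, 0, 0, 0, 0, 0, 0]}}

```text
time: 6.78
tool_pos: [0.5504, 0.1231, 0.1051]
orientation: [-0.023, 0.703, 0.018, 0.711]
wrist_force: [-0.9, 0.3, -0.4]
width: 0.005
```

```bash
python3 -c "
from h import *
tool();sinks('scene');sinks('top',show='t3.png')"
```

```text
t 6.775 tcp fixture mm [-43.2 198.1] z 105.1 tooly yaw deg rel 0.09999999999999432 xaxis [ 0.012 -0.007 -1.   ] f [-0.9  0.3 -0.4] 0.004758722184849438
long_sink_mid 0.65 fixture [-22.6  95.1] [52.5 92.2] ang rel 0.0 ztop 0.0354
short_sink_mid 0.56 fixture [ -76.5 -111.4] [52.9 51.8] ang rel 15.5 ztop 0.0348
long_sink_mid 0.83 fixture [-32.4  92.3] [ 70.7 102.2] ang rel 28.4 ztop 0.0351
short_sink_mid 0.86 fixture [ -79.3 -111.8] [48.3 51.3] ang rel 16.9 ztop 0.035
```

Call:
{"fn": "servo_tool", "kwargs": {"targets": [0.0, -0.01, 0.015, 0, 0, 0, 0, 0.04, 0, 0, 0, 0, 0, 0, 0.03, 0, 0, 0, 0, 0, 0, 0, 0, 0, 0, 0, 0, 0]}}

```text
time: 7.58
tool_pos: [0.5686, 0.1071, 0.0341]
orientation: [-0.021, 0.702, 0.015, 0.711]
wrist_force: [-0.4, 0.4, 0.7]
width: 0.008
```

```bash
python3 -c "
from h import *
tool()"
```

```text
t 7.575 tcp fixture mm [-25.9 181.2] z 34.1 tooly yaw deg rel -0.269999999999996 xaxis [ 0.013 -0.008 -1.   ] f [-0.4  0.4  0.7] 0.008388538233123272
```

Call:
{"fn": "servo_tool", "kwargs": {"targets": [0.002, -0.01, 0, 0, 0, 0, 0, 0, -0.01, 0, 0, 0, 0, 0, 0, -0.008, 0, 0, 0, 0, 0, 0, -0.008, 0, 0, 0, 0, 0, 0, -0.008, 0, 0, 0, 0, 0, 0, -0.005, 0, 0, 0, 0, 0]}}

```text
time: 8.32
tool_pos: [0.5747, 0.0539, 0.0369]
orientation: [-0.021, 0.7, 0.015, 0.714]
wrist_force: [0.5, 0.8, -0.9]
width: 0.005
```

```bash
python3 -c "
from h import *
tool();sinks('scene',show='s4.png')"
```

```text
t 8.325 tcp fixture mm [-22.8 127.7] z 36.9 tooly yaw deg rel -0.3299999999999983 xaxis [ 0.019 -0.008 -1.   ] f [ 0.5  0.8 -0.9] 0.0052682470124492805
long_sink_mid 0.65 fixture [-22.4  71.5] [52.4 98.3] ang rel -1.0 ztop 0.0355
long_sink_mid 0.3 fixture [ -76.5 -111.5] [52.3 51.5] ang rel 17.0 ztop 0.0347
short_sink_mid 0.91 fixture [ -77.5 -111.8] [54.2 51.5] ang rel 17.2 ztop 0.0347
```

Call:
{"fn": "servo_tool", "kwargs": {"targets": [0.003, -0.004, -0.002, 0, 0, 0, 0, 0.001, -0.004, 0, 0, 0, 0, 0, 0, -0.002, 0, 0, 0, 0, 0, 0, 0, 0, 0, 0, 0, 0]}}

```text
time: 8.98
tool_pos: [0.5736, 0.0442, 0.0329]
orientation: [-0.021, 0.7, 0.015, 0.714]
wrist_force: [-0.3, 1.0, 0.5]
width: 0.004
```

```bash
python3 -c "
from h import *
tool();sinks('scene')"
```

```text
t 8.975 tcp fixture mm [-24.5 118.1] z 32.9 tooly yaw deg rel -0.29000000000000625 xaxis [ 0.02  -0.008 -1.   ] f [-0.3  1.   0.5] 0.004093751025608321
long_sink_mid 0.8 fixture [-23.1  60.4] [ 53.  105.4] ang rel 0.6 ztop 0.0354
short_sink_mid 0.72 fixture [-64.3   0.5] [181.8 399.5] ang rel 0.3 ztop 0.0208
short_sink_mid 0.64 fixture [ -76. -111.] [52.1 51.6] ang rel 16.9 ztop 0.0348
```

Call:
{"fn": "servo_tool", "kwargs": {"targets": [0, -0.002, 0, 0, 0, 0, 0, 0, -0.002, 0, 0, 0, 0, 0, 0, -0.002, 0, 0, 0, 0, 0]}}

```text
time: 9.5
tool_pos: [0.574, 0.0393, 0.033]
orientation: [-0.02, 0.7, 0.016, 0.714]
wrist_force: [1.8, 9.8, 1.1]
width: 0.007
```

Wrist force rose to 10 N: the sink is against the stop. I retreat and check.

Call:
{"fn": "servo_tool", "kwargs": {"targets": [0, 0.03, 0, 0, 0, 0, 0, -0.03, 0.03, 0, 0, 0, 0, 0, -0.06, 0.05, 0, 0, 0, 0, 0, -0.04, 0.06, 0, 0, 0, 0, 0, 0, 0.06, 0, 0, 0, 0, 0, 0, 0, 0, 0, 0, 0, 0]}}

```text
time: 10.25
tool_pos: [0.5618, 0.2565, 0.1494]
orientation: [-0.02, 0.699, 0.015, 0.714]
wrist_force: [-0.6, -0.7, -0.1]
width: 0.007
```

```bash
python3 -c "
from h import *
tool();sinks('scene');sinks('top',show='t5.png')
i=cv2.imread('pics/t5.png');cv2.imwrite('pics/t5c.png',cv2.resize(i[120:290,200:470],None,fx=2.8,fy=2.8))"
```

```text
t 10.25 tcp fixture mm [-24.2 330.7] z 149.4 tooly yaw deg rel -0.480000000000004 xaxis [ 0.022 -0.007 -1.   ] f [-0.6 -0.7 -0.1] 0.006553652218216764
long_sink_mid 0.64 fixture [-22.4  52.9] [54.4 92. ] ang rel -0.7 ztop 0.0353
short_sink_mid 0.66 fixture [ -76.6 -111.5] [52.8 50.9] ang rel 16.3 ztop 0.0348
long_sink_mid 0.9 fixture [-23.3  53.1] [55.4 91. ] ang rel 0.0 ztop 0.035
short_sink_mid 0.66 fixture [ -79.5 -110.8] [48.1 48.4] ang rel 16.2 ztop 0.0354
```

View pics/t5c.png

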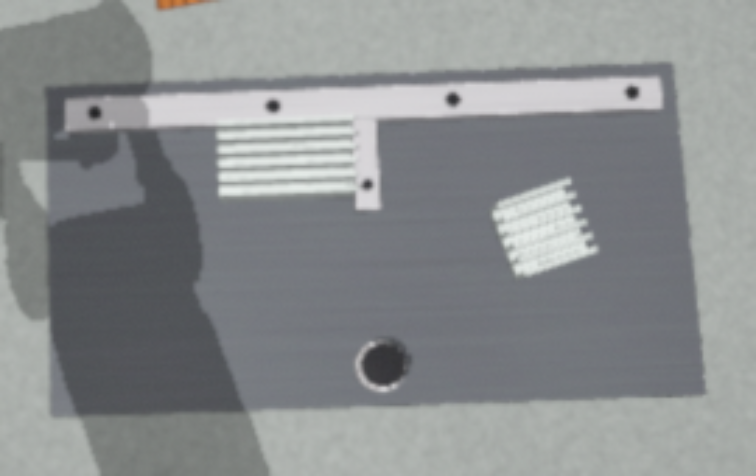

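The long sink sits in the corner: crop pixels (217–355, 120–195), touching both the rail and the stop. The short sink at (545,228) is where it was.

```bash
python3 -c "
from workcell import *
print(hand_in())"
```

```text
the job is handed in; nothing more can be done
None
```

The long silver heat sink now lies in the corner between the back rail and the centre stop, and I have handed the job in. I pushed it to the rail with the fingers partly open, then along the rail to the stop with them closed. The arm was clear of it by about 10 s.

- **Long sink:** the two cameras put its centre at about x = −23 mm, y = +53 mm in the fixture frame. It is within 1° of parallel to the rail and flat (top at 35 mm). The last picture shows it touching both the rail and the stop.
- **Short sink:** it reads within about 1 mm of its first position.
- **Forces:** the highest force reading between moves was about 10 N, when the sink met the stop. At the rail the force reading showed no rise. I took contact there from the tool stalling, and the cameras then confirmed it.
- **Checks that disagreed:** while the gripper was in view, some sink outlines took in the fingers, or the long sink was missed. I did not use those readings. The cameras read x about 2 mm nearer the rail than touching (−25 mm), which is about the calibration error.

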